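Turn the tube rotator until its long tube stands cap up

ROBOT

A 7-joint arm with a two-finger parallel gripper is mounted at the origin on the work surface. World frame = base frame: x ahead of the robot, y to its left, z up, the work surface at z = 0. Lengths are in m, angles in rad, forces in N, time in s.
With the tool pointing down it reaches from about 0.425 to 0.825 m from the base axis. Payload 3.6 kg.
Tool frame: the origin (TCP) lies between the finger pads; the fingertips stand env.tip_reach ahead of it and the grasp point (between the pads) lies 5 mm behind it (env.tip_reach is the distance from the TCP to the fingertips, in m); z points along the fingers, y is the line along which they close (so a half turn about z gives the same grasp; the last joint's range is limited). The gripper opens to 85 mm and grips with 20 to 120 N. Pads are 22 mm wide; open, the fingers measure 114 mm over their backs; the gripper's body (76 mm by 85 mm) begins 54 mm behind the grasp point. The pads swing forward as they close: fully open they stand 13 mm farther back than shut.
Start: joints at [1.194, 0.615, -0.013, 1.423, 0.008, 1.103, -0.04], TCP at [0.223, -0.61, 0.245] pointing down, gripper open.
Joint ranges: [-3.12, 3.12], [-0.3, 2.06], [-1.34, 1.32], [0.26, 2.42], [-1.36, 4.5], [0.01, 1.98], [-2.84, 2.84]. Speed limits (rad/s): [2.79, 2.79, 3.14, 3.14, 3.14, 3.14, 3.14].

INTERFACE

Orientations are given as a 3x3 rotation matrix whose columns are the frame's x, y, z axes.
In Python, from cell import env, eoat, optics, order gives the robot as it stands. Calls block until the motion is done:
- env.goto(position, orientation): joint-space move of the TCP to a pose.
- env.move_l(position, rotation=None, velocity=0.15): straight line of the TCP; rotation=None keeps the orientation; velocity is the mean speed in m/s.
- env.goto_joints(angles): joint-space move.
- eoat.ungrasp() and eoat.close_gripper(squeeze=None): open the fingers fully, or close them until they stop; squeeze is the grip in N (None keeps the last).
- env.hold(seconds).
- env.ik(position, orientation): joint angles nearest the present ones, or None.
- env.read_state(): the state.
- optics.grab_frame(name): name is "scene" or "side" or "wrist"; returns a dict with "image" (480x640x3 uint8, red, green, blue), "depth" (480x640 float32, m along the optical axis (not along the pixel's ray), 0 where there is no reading), "mtx" (3x3 intrinsics, pixels), "R" (3x3) and "t" (3): a world point X has camera coordinates R X + t; the wrist camera has in their place "mount" (4x4, takes a point from camera to tool coordinates, whose origin is the TCP and whose axes are the flange's). Camera axes: x right, y down, z forward; pixel columns grow to the right and rows downward; lengths in m; the calibration is good to about 2 mm. The wrist camera is an equidistant fisheye: a pixel r from the principal point sees the ray r / f radians off the axis. A picture is of the moment at which its call begins: read the wrist's pose just before it.
A pose or a line that the arm cannot do raises env.Unreachable and nothing moves.
- order.job_done(): hands the job in; it is judged then, once.
The state is a dict: "clock": time; "joint_pos": joint angles; "qd": joint speeds; "effort": joint torques, N m; "ee_pos": TCP position; "ee_rot": TCP orientation; "force": force on the tool from outside, world axes, zero at the start; "torque": the same for the moment, N m; "width": opening from 0.0 (shut) to 1.0 (fully open); "gripper_force": force on a finger pad.
Only numpy, scipy, OpenCV 4.12 (cv2) and the standard library are available. Lean on these libraries where they do the work, as an engineer would, in place of code of your own. Each camera call takes 0.05 s, during which the arm holds its last target. There are 200 camera calls.

TASK

Turn the upright spoked wheel of the tube rotator by pushing on its spokes, one after another as needed, until the long sample tube on the wheel points straight up with its cap at the top, ready to be opened. Push only on the spokes: keep off the rim and the tubes, leave everything else on the bench where it stands, and pick nothing up.

Things in the scene. Friction and masses are not known exactly. Their poses are not given: they have to be found in the camera images.
- rotator: Tube rotator, fixed to the bench: grey foot 190 x 160 x 16 mm (x, y, z), white pillar and 68 mm bearing head behind the wheel, up to 224 mm high. Origin: centre of the foot's underside. x: level, along the wheel's shaft, from the open face of the wheel back to the bearing head (the open face looks to -x, towards the robot); y: level, to the left for someone facing the open face; z up.
- axle (a point): Fixed point at the centre of the wheel, in the plane of its rim, 190 mm above the bench and 50 mm to -x of the rotator's origin. Axes as the rotator's.
- wheel (a joint): Wheel angle (rad): 0 (or any whole turn) with the long tube straight up, cap at the top; grows clockwise for someone facing the open face (the top moves to the rotator's -y). No stops. Friction of 0.22 N m (3.1 N on a spoke 72 mm off the axis) holds it wherever it is left; it hardly coasts.
- spoke (a point): Point on the centre line of one of five spokes (36 degrees clockwise from the long tube), 72 mm off the axis, 16 mm in front (-x) of the rim plane; turns with the wheel. Spokes: round steel, 10 mm thick, at 36, 108, 180, 252, 324 degrees from the long tube, each straight from 16 mm off the axis and 36 mm in front of the rim plane to 110 mm off the axis at the hoop.
- hub_face (a point): Centre of the hub's front, on the axis, 46 mm in front (-x) of the rim plane. The hub is 40 mm in diameter.
- rim: Rim, turning with the wheel, not to be pushed: hoop of 10 mm steel bar, 224 mm mean diameter, with clips and four small tubes (white, black caps 13 mm wide, 42 mm long, caps out to 138 mm off the axis) at 72, 144, 216, 288 degrees from the long tube, all from 5 mm in front of the rim plane to 18 mm behind it. Origin: wheel centre; z points to the long tube's cap, x along the shaft.
- long_tube: Long sample tube clipped to the wheel, turning with it, not to be touched: white, 26 mm in diameter, 116 mm long, closed cone end 44 mm off the axis, black 32 mm cap outwards to 160 mm off it; far longer and thicker than the four others. Centre line 24 mm behind the rim plane. Origin: on its centre line, 108 mm off the axis; z points along it to the cap.
- vial0: Bystander: small amber vial, 24 mm in diameter, 45 mm high, on the bench in front of the rotator. Origin: centre of its underside.
- vial1: Bystander: small amber vial like the other. Origin: centre of its underside.
- beaker: Bystander: glass beaker, 68 mm in diameter, 90 mm high, left of the rotator. Origin: centre of its underside.
- flask: Bystander: conical flask, 80 mm in diameter, 118 mm high, right of the rotator. Origin: centre of its underside.
- reagent: Bystander: amber bottle, 60 mm in diameter, 130 mm high, behind the rotator. Origin: centre of its underside.
- screwdriver: Bystander: screwdriver lying on the bench, left. Origin: at bench height, on its length.
- spare_tube: Bystander: loose capped tube, 110 mm long, 22 mm high at its cap, lying on the bench, right. Origin: underneath the middle of its barrel.

How it is judged:
By the outcome, as a careful person would: the job done as asked, in the order asked, and still so for the second after the job is handed in, with the robot touching nothing.
It also fails if it takes over 64 s, if anything falls off the work surface, if the arm or the gripper's body presses on something with over 40 N, if the wrist force passes 120 N, or if a joint passes its speed limit or range.

## Working session

There is one attempt and no reset: what is moved stays moved. The work goes in short steps, each a Python script; the robot and the scene stay as the last script left them, time stands still between calls to the robot, and variables do not carry over. Pictures are saved under pics/ and viewed, at most 10 in all, crops included, and the job is handed in when it is done.

```bash
mkdir -p pics; ls
python3 - <<'E'
from cell import env,eoat,optics,order
import cv2,numpy as np
for n in("scene","side"):
    f=optics.grab_frame(n); cv2.imwrite(f"pics/{n}0.png",f["image"][:,:,::-1]); np.savez(f"{n}0.npz",**f)
    print(n,-f["R"].T@f["t"],f["R"][2],f["mtx"][0,0])
s=env.read_state();print(s["clock"],env.tip_reach,s["ee_rot"])
E
```

```text
pics
scene [1.10560013 0.57264159 1.0123653 ] [-0.47755811 -0.49607279 -0.72515518] 475.75241634767843
side [-0.06793057  0.84345622  1.09086388] [ 0.46252782 -0.61120615 -0.64225778] 620.3588015412562
0.1 0.014 [[ 9.39068084e-01  3.43730215e-01 -8.19851634e-04]
 [ 3.43731193e-01 -9.39065451e-01  2.22381443e-03]
 [-5.50213264e-06 -2.37012174e-03 -9.99997191e-01]]
```

View pics/scene0.png

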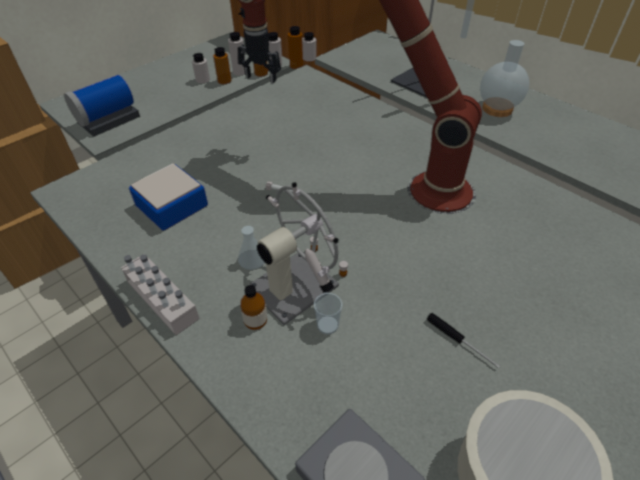

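View pics/side0.png

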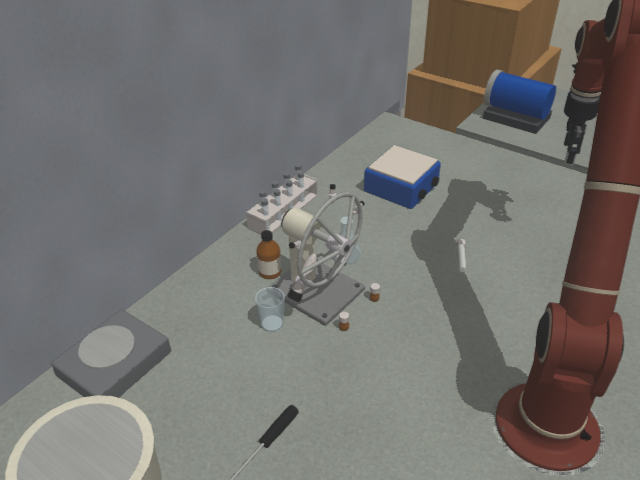

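The pictures show the wheel hub at side (347,245). The long tube's cap is at the lower left of the wheel, at side (295,295) and scene (327,286). The vials are at side (344,321) and (375,292). Next I'll zoom in and get the 3D points.

```bash
cat > h.py <<'E'
import numpy as np,cv2
def load(n): return dict(np.load(n+".npz"))
def cloud(f):
    v,u=np.indices(f["depth"].shape); d=f["depth"].astype(float); K=f["mtx"]
    c=np.stack([(u-K[0,2])/K[0,0]*d,(v-K[1,2])/K[1,1]*d,d],-1)
    return (c-f["t"])@f["R"]
def proj(f,X):
    c=np.atleast_2d(X)@f["R"].T+f["t"]; p=c@f["mtx"].T; return p[:,:2]/p[:,2:]
def ray(f,p):
    d=f["R"].T@np.linalg.solve(f["mtx"],[*p,1.]); return -f["R"].T@f["t"],d/np.linalg.norm(d)
def onz(f,p,z):
    o,d=ray(f,p); return o+d*(z-o[2])/d[2]
def tri(fs,ps):
    A=np.zeros((3,3));b=np.zeros(3);R=[]
    for f,p in zip(fs,ps):
        o,d=ray(f,p);P=np.eye(3)-np.outer(d,d);A+=P;b+=P@o;R.append((o,d,P))
    X=np.linalg.solve(A,b); return X,[np.linalg.norm(P@(X-o)) for o,d,P in R]
E
python3 - <<'E'
from h import *
s=load("side0");c=load("scene0")
a=cv2.resize(s["image"][180:340,230:400],None,fx=4.4,fy=3.7,interpolation=3) if 0 else cv2.resize(s["image"][180:330,240:400],None,fx=4,fy=4,interpolation=2)
b=cv2.resize(c["image"][170:320,230:360],None,fx=4,fy=4,interpolation=2)
cv2.imwrite("pics/s1.png",a[:,:,::-1]);cv2.imwrite("pics/c1.png",b[:,:,::-1])
P=cloud(s)
for uv in [(347,246),(325,292),(325,315),(350,285)]: print(uv,P[uv[1],uv[0]],s["depth"][uv[1],uv[0]])
E
```

```text
(347, 246) [ 0.5100196  -0.0368853   0.20102204] 1.376896
(325, 292) [ 0.57629076 -0.04228012  0.0169794 ] 1.5290484
(325, 315) [0.53185035 0.02027641 0.0160827 ] 1.4708345
(350, 285) [ 0.53800897 -0.09575319  0.01968828] 1.5422853
```

View pics/s1.png

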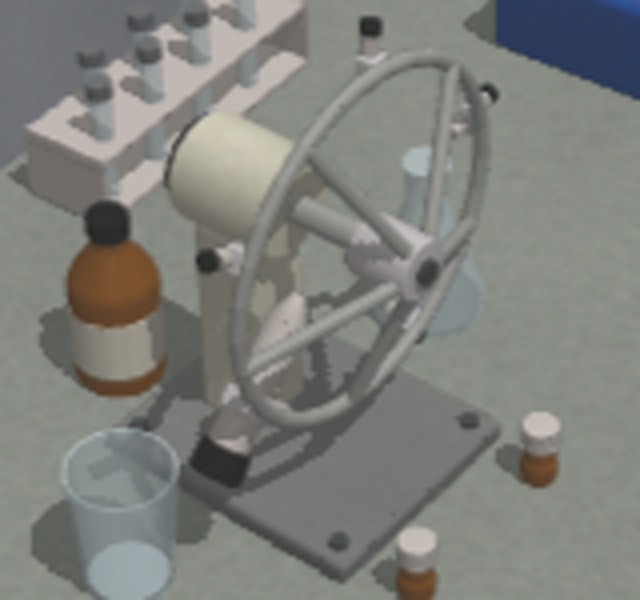

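View pics/c1.png

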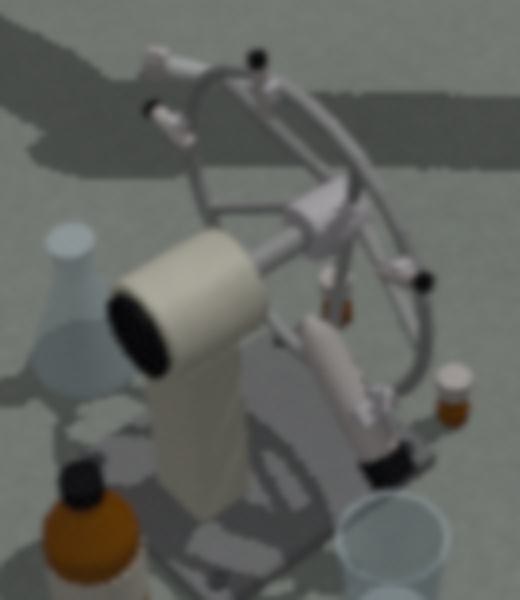

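Run:
```python
from h import *
s=load("side0");c=load("scene0")
z=lambda x,y:(240+x/4,180+y/4)
zc=lambda x,y:(230+x/4,170+y/4)
A=onz(s,z(500,430),.016);B=onz(s,z(342,574),.016);print(A,B,np.linalg.norm(A-B))
y=(B-A)[:2]/np.linalg.norm((B-A)[:2]); x=np.array([y[1],-y[0]]); print("x",x,"yaw",np.degrees(np.arctan2(x[1],x[0])))
org=(A+B)[:2]/2+x*.095; print("rot origin",org)
# foot yaw from depth: top-face points
P=cloud(s);m=(abs(P[...,2]-.016)<.004)&(np.hypot(*(P[...,:2]-org).transpose(2,0,1))<.15)
pts=P[m][:,:2]; r=cv2.minAreaRect((pts*1000).astype(np.float32)); print("minrect",r,len(pts))
X=np.array([*x,0]);Y=np.array([*y,0]);ax=np.array([*(org-.05*x),.19])
print("axle",ax,"hub face proj z",(proj(s,ax-.046*X)-[240,180])*4)
o,d=ray(s,z(427,272));h=o+d*((ax-.046*X-o)@X)/(d@X);print("hub err yz",(h-ax)@Y,(h-ax)[2])
def ang(f,p,off):
    o,d=ray(f,p);q=o+d*((ax+off*X-o)@X)/(d@X)-ax
    return np.degrees(np.arctan2(-q@Y,q[2]))%360,np.hypot(q@Y,q[2])
for n,f,p,off,k in [("long cap",s,z(220,462),.024,0),("long capc",c,zc(388,468),.024,0),("sm1",s,z(370,27),.008,0),("sm2",s,z(488,94),.008,0),("sm3",s,z(207,261),.008,0),("c1",c,zc(257,60),.008,0),("c2",c,zc(424,282),.008,0),("c3",c,zc(155,108),.008,0)]:
    print(n,ang(f,p,off))
```

```text
[ 0.50461442 -0.11276425  0.016     ] [0.5151875  0.04170936 0.016     ] 0.1548350271159497
x [ 0.99766578 -0.06828614] yaw -3.915554694397898
rot origin [ 0.60467921 -0.04201463]
minrect ((592.008544921875, -39.35289001464844), (245.77789306640625, 270.96319580078125), 52.85813522338867) 2232
axle [ 0.55479592 -0.03860032  0.19      ] hub face proj z [[428.01078111 281.20310654]]
hub err yz 0.0010548494727390103 0.007433814242568559
long cap (np.float64(224.21527396675398), np.float64(0.14718384446969623))
long capc (np.float64(220.9935234011131), np.float64(0.15274653152093257))
sm1 (np.float64(6.701945038572983), np.float64(0.14049871154486868))
sm2 (np.float64(76.04794169075141), np.float64(0.1306665374608777))
sm3 (np.float64(298.6213524122955), np.float64(0.1368272036218492))
c1 (np.float64(15.541229106636196), np.float64(0.12454924301629675))
c2 (np.float64(294.39992061217583), np.float64(0.1224078094303738))
c3 (np.float64(86.9334690604232), np.float64(0.14790832755878824))
```

Run:
```python
from h import *
from cell import env
from scipy.optimize import least_squares
s=load("side0");c=load("scene0")
z=lambda x,y:(240+x/4,180+y/4)
zc=lambda x,y:(230+x/4,170+y/4)
# r, wheel-relative angle, off
obs=[(s,z(220,462),.152,0,.024),(c,zc(388,468),.152,0,.024),(s,z(370,27),.134,144,.007),(s,z(488,94),.134,216,.007),(s,z(207,261),.134,72,.007),
(c,zc(257,60),.134,144,.007),(c,zc(424,282),.134,72,.007),(c,zc(155,108),.134,216,.007),(s,z(427,272),0,0,-.046)]
def res(p):
    yaw,a=p[2],p[3];X=np.array([np.cos(yaw),np.sin(yaw),0]);Y=np.array([-X[1],X[0],0]);ax=np.array([p[0],p[1],.19])
    e=[]
    for f,q,r,k,off in obs:
        t=a+np.radians(k);e+=list(proj(f,ax+off*X+r*(np.array([0,0,np.cos(t)])-np.sin(t)*Y))[0]-q)
    for k,q in ((-.08,z(500,430)),(.08,z(342,574))): e+=list(proj(s,ax+[0,0,-.174]-.045*X+k*Y)[0]-q)
    return e
r=least_squares(res,[.555,-.0386,-.068,np.radians(223)],loss="soft_l1",x_scale=[.01,.01,.1,.1])
print(r.x,np.degrees(r.x[2:]));print(np.round(r.fun.reshape(-1,2),1) if r.fun.size%2==0 else 0)
p=r.x;np.save("pose.npy",p)
yaw=p[2];X=np.array([np.cos(yaw),np.sin(yaw),0]);Y=np.array([-X[1],X[0],0]);ax=np.array([p[0],p[1],.19]);Z=np.array([0,0,1.])
for pitch in (0,10,20,30,45,60):
    q=np.radians(pitch);tz=np.cos(q)*X-np.sin(q)*Z
    for rn,sg in (("y",1),("-y",-1),("v",2),("-v",-2)):
        b=Y*np.sign(sg)
        if abs(sg)==2:b=np.cross(tz,b)
        R=np.stack([np.cross(b,tz),b,tz],1)
        out=""
        for t in range(0,360,30):
            a=np.radians(t);tip=ax-.009*X+.062*(np.cos(a)*Z-np.sin(a)*Y)
            out+="1" if env.ik(tip-.014*tz,R) is not None else "0"
        print(pitch,rn,out)
```

```text
[ 0.56028432 -0.04309579 -0.05216636  3.91658877] [ -2.98891213 224.40400664]
[[-1.3  0.2]
 [-0.6 -0.2]
 [ 0.3  0.3]
 [-0.1  0.2]
 [ 0.4  0.6]
 [ 0.7 -1.2]
 [ 0.5 -1.1]
 [ 0.  -0.8]
 [-0.5  0.1]
 [-0.5 -2.9]
 [-0.9 -1.5]]
0 y 000000000000
0 -y 000000000000
0 v 000000000000
0 -v 000000000000
10 y 000000000000
10 -y 000000000000
10 v 000000000000
10 -v 000000000000
20 y 000000000000
20 -y 000000000000
20 v 000000000000
20 -v 000000000000
30 y 000000000000
30 -y 000000000000
30 v 000000000000
30 -v 000000000000
45 y 111100000111
45 -y 111100000111
45 v 111100000111
45 -v 111100000111
60 y 111111111111
60 -y 111111111111
60 v 111111111111
60 -v 111111111111
```

```bash
cat >> h.py <<'E'
p=np.load("pose.npy");yaw=p[2];X=np.array([np.cos(yaw),np.sin(yaw),0]);Y=np.array([-X[1],X[0],0]);Z=np.array([0,0,1.]);AX=np.array([p[0],p[1],.19])
def pose(phi,pitch,sg=1,lean=1.,back=0.,out=0.):
    """finger corner at X=-4mm, r=72mm, angle phi (deg); backed off along the tool by back"""
    f,q,l=np.radians([phi,pitch,phi*lean]);rad=np.cos(f)*Z-np.sin(f)*Y;rl=np.cos(l)*Z-np.sin(l)*Y
    tz=np.cos(q)*X-np.sin(q)*rl;tx=np.sin(q)*X+np.cos(q)*rl
    tip=AX-.004*X+.072*rad-.011*tx
    return tip-(.014+back)*tz, np.stack([sg*tx,sg*np.cross(tz,tx),tz],1)
E
python3 - <<'E'
from h import *
from cell import env
for pitch in (40,45,50,55,60):
  for lean in (0.3,.6,1):
    for sg in (1,-1):
        print(pitch,lean,sg,["".join("1" if env.ik(*pose(f,pitch,sg,lean,b)) is not None else "0" for f in range(-60,61,10)) for b in (0,.08)])
j=[np.round(env.ik(*pose(f,50,s)),2) if env.ik(*pose(f,50,s)) is not None else 0 for s in (1,-1) for f in (-40,0,40)];print(j)
E
```

```text
40 0.3 1 ['1111111111111', '0000000000000']
40 0.3 -1 ['1111111111111', '0000000000000']
40 0.6 1 ['1111111111111', '0000000000011']
40 0.6 -1 ['1111111111111', '0000000000011']
40 1 1 ['1111111111111', '1000000001111']
40 1 -1 ['1111111111111', '1110000001111']
45 0.3 1 ['1111111111111', '1111111111111']
45 0.3 -1 ['1111111111111', '1111111111111']
45 0.6 1 ['1111111111111', '1111111111100']
45 0.6 -1 ['1111111111111', '1111111111100']
45 1 1 ['1111111111111', '0000111110011']
45 1 -1 ['1111111111111', '1111111110000']
50 0.3 1 ['1111111111111', '1111111111111']
50 0.3 -1 ['1111111111111', '1111111111111']
50 0.6 1 ['1111111111110', '1111111111111']
50 0.6 -1 ['1111111111110', '1111111111111']
50 1 1 ['0011111111111', '1111111111111']
50 1 -1 ['1111111111111', '1111111111111']
55 0.3 1 ['1111111111111', '1111111111111']
55 0.3 -1 ['1111111111111', '1111111111111']
55 0.6 1 ['1111111111111', '1111111111111']
55 0.6 -1 ['1111111111111', '1111111111111']
55 1 1 ['1111111111111', '1111111111111']
55 1 -1 ['1111111111111', '1111111111111']
60 0.3 1 ['1111111111111', '1111111111111']
60 0.3 -1 ['1111111111111', '1111111111111']
60 0.6 1 ['1111111111111', '1111111111111']
60 0.6 -1 ['1111111111111', '1111111111111']
60 1 1 ['1111111111111', '1111111111111']
60 1 -1 ['1111111111111', '1111111111111']
[array([-1.21,  0.75,  1.21,  2.28,  2.04,  0.09,  2.57]), array([ 0.2 ,  0.25, -0.2 ,  2.26,  2.29,  0.1 ,  2.41]), array([ 1.28,  0.74, -1.19,  2.2 , -1.34,  0.09, -0.15]), array([-0.46,  0.44, -0.02,  2.25,  1.6 ,  0.85, -0.09]), array([ 0.87,  0.44, -1.14,  2.25,  1.69,  0.48, -0.08]), array([ 1.31,  0.78, -1.26,  2.2 , -0.79,  0.03,  2.45])]
```

Run:
```python
from h import *
from cell import env,eoat
s=env.read_state()
eoat.close_gripper(20)
env.goto([.37,-.3,.40],s["ee_rot"])
print(np.round(env.read_state()["joint_pos"],2))
for pitch in (50,55,60):
 for lean in (.4,.7):
  for sg in(1,-1):
    print(pitch,lean,sg,[np.round(q,2).tolist() if (q:=env.ik(*pose(f,pitch,sg,lean,b))) is not None else None for f,b in ((-49,.1),(-49,0),(-10,0),(28,0))])
print(env.read_state()["clock"])
```

```text
[ 0.71  0.22 -0.09  1.63  0.02  1.3  -0.61]
50 0.4 1 [[-1.41, 0.25, 1.17, 2.3, 1.06, 0.31, -2.78], [-0.98, 0.49, 0.94, 2.29, 2.63, 0.11, 1.94], [-0.19, 0.25, 0.17, 2.27, 2.35, 0.1, 2.32], [0.83, 0.36, -0.76, 2.24, 3.0, 0.06, 1.79]]
50 0.4 -1 [[0.07, 0.17, -0.62, 2.27, 1.32, 0.72, 0.07], [0.03, 0.37, -0.48, 2.27, 1.69, 0.69, -0.21], [0.1, 0.25, -0.18, 2.27, 1.93, 0.18, -0.39], [1.05, 0.48, -1.13, 2.24, 1.79, 0.23, -0.13]]
50 0.7 1 [[-1.46, 0.45, 1.15, 2.28, 1.07, 0.4, -2.79], [-1.15, 0.67, 1.11, 2.28, 2.03, 0.12, 2.55], [-0.37, 0.26, 0.36, 2.28, 2.35, 0.1, 2.33], [1.03, 0.45, -0.96, 2.23, 3.69, 0.04, 1.09]]
50 0.7 -1 [[-0.13, 0.3, -0.65, 2.24, 1.36, 1.09, 0.02], [-0.09, 0.46, -0.49, 2.25, 1.62, 0.98, -0.11], [0.16, 0.26, -0.3, 2.26, 1.79, 0.28, -0.25], [1.12, 0.52, -1.12, 2.23, 1.93, 0.09, -0.28]]
55 0.4 1 [[-1.24, 0.21, 0.96, 2.2, 0.8, 0.46, -2.52], [-0.99, 0.48, 0.96, 2.22, 0.44, 0.07, -2.14], [-0.33, 0.25, 0.35, 2.2, 0.11, 0.09, -1.72], [0.64, 0.31, -0.5, 2.18, -0.77, 0.14, -0.75]]
55 0.4 -1 [[0.08, 0.18, -0.62, 2.17, 1.12, 0.76, 0.28], [0.06, 0.37, -0.5, 2.19, 1.46, 0.69, 0.02], [
[... 542 characters left out ...]
0.03, 2.13, 1.13, 0.53, -2.81], [-0.05, 0.25, 0.01, 2.13, 0.41, 0.27, -2.02], [0.5, 0.3, -0.33, 2.11, -0.55, 0.29, -0.98]]
60 0.4 -1 [[0.1, 0.2, -0.63, 2.08, 0.97, 0.84, 0.45], [0.09, 0.38, -0.54, 2.12, 1.26, 0.73, 0.22], [0.36, 0.29, -0.52, 2.11, 0.84, 0.37, 0.71], [0.79, 0.36, -0.72, 2.1, 0.05, 0.25, 1.58]]
60 0.7 1 [[-1.16, 0.35, 0.76, 2.08, 0.8, 0.73, -2.52], [-1.07, 0.59, 0.96, 2.13, 0.69, 0.33, -2.37], [-0.11, 0.26, 0.03, 2.13, 0.58, 0.3, -2.18], [0.64, 0.34, -0.41, 2.1, -0.83, 0.38, -0.71]]
60 0.7 -1 [[-0.08, 0.34, -0.68, 2.06, 1.13, 1.18, 0.28], [-0.04, 0.47, -0.56, 2.1, 1.34, 1.04, 0.16], [0.32, 0.29, -0.51, 2.11, 0.94, 0.42, 0.62], [0.94, 0.42, -0.83, 2.09, -0.28, 0.28, 1.9]]
2.275
```

Run:
```python
from h import *
from cell import env,optics
print(optics.grab_frame("wrist")["mount"].round(3).tolist())
env.goto(*pose(-51,57,-1,.5,.11))
env.move_l(*pose(-51,57,-1,.5,0),velocity=.1)
f=optics.grab_frame("side");np.savez("side1.npz",**f)
a=cv2.resize(f["image"][150:330,220:420],None,fx=3,fy=3)
s=env.read_state();print(s["clock"],np.round(s["joint_pos"],2),s["force"],s["ee_pos"]-pose(-51,57,-1,.5,0)[0])
cv2.imwrite("pics/a1.png",a[:,:,::-1])
```

```text
[[-0.0, -0.949, -0.315, 0.081], [1.0, -0.0, 0.0, 0.0], [-0.0, -0.315, 0.949, -0.129], [0.0, 0.0, 0.0, 1.0]]
5.0583 [ 0.04  0.42 -0.56  2.16  1.4   0.85  0.08] [-1.00373283 -0.29528288  0.27951287] [3.41758533e-05 4.47392672e-04 5.34707050e-04]
```

View pics/a1.png

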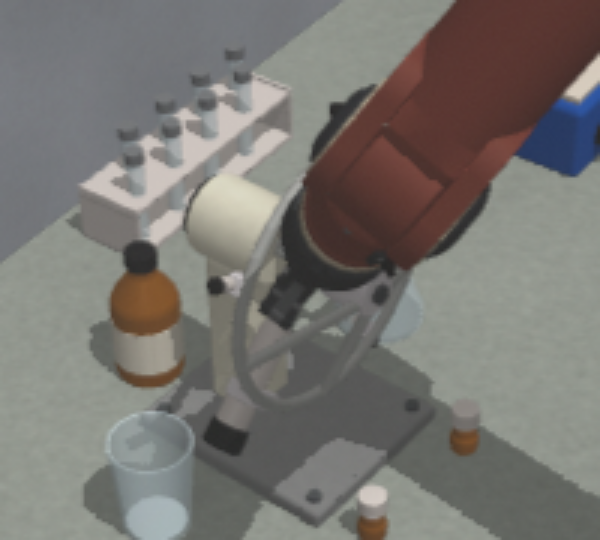

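The fingers (around 285,300) sit between two spokes on the wheel's left side, clear of the rim. Now the first push.

```bash
cat >> h.py <<'E'
def push(env,a,b,step=8,v=.06,pitch=57,lean=.5):
    for f in np.linspace(a,b,int(np.ceil(abs(b-a)/step))+1)[1:]:
        env.move_l(*pose(f,pitch,-1,lean),velocity=v)
        s=env.read_state();F=s["force"];print(round(f,1),np.round(F,1),round(s["clock"],2))
        if np.linalg.norm(F)>25: print("STOP");return
E
python3 - <<'E'
from h import *
from cell import env,optics
push(env,-51,-27)
push(env,-27,21)
f=optics.grab_frame("side");np.savez("side2.npz",**f)
f2=optics.grab_frame("scene");np.savez("scene2.npz",**f2)
a=cv2.resize(f["image"][150:330,220:420],None,fx=3,fy=3)
b=cv2.resize(f2["image"][160:340,230:360],None,fx=3,fy=3)
s=env.read_state();print(np.round(s["joint_pos"],2))
cv2.imwrite("pics/a2.png",np.hstack([a[:,:390],b])[:,:,::-1])
E
```

```text
-43.0 [-0.9  0.1  0.2] 5.38
-35.0 [-0.5  0.3  0. ] 5.71
-27.0 [1.3 0.3 0.1] 6.03
-19.0 [-0.5  0.   0.2] 6.36
-11.0 [ 0.3 -0.1 -0.2] 6.68
-3.0 [ 0.3 -1.   0.2] 7.01
5.0 [-0.6 -0.3  0.3] 7.33
13.0 [-0.6  0.7  0.7] 7.66
21.0 [ 0.4 -0.7  0.5] 7.98
[ 0.95  0.41 -0.99  2.14  0.77  0.24  0.86]
```

View pics/a2.png

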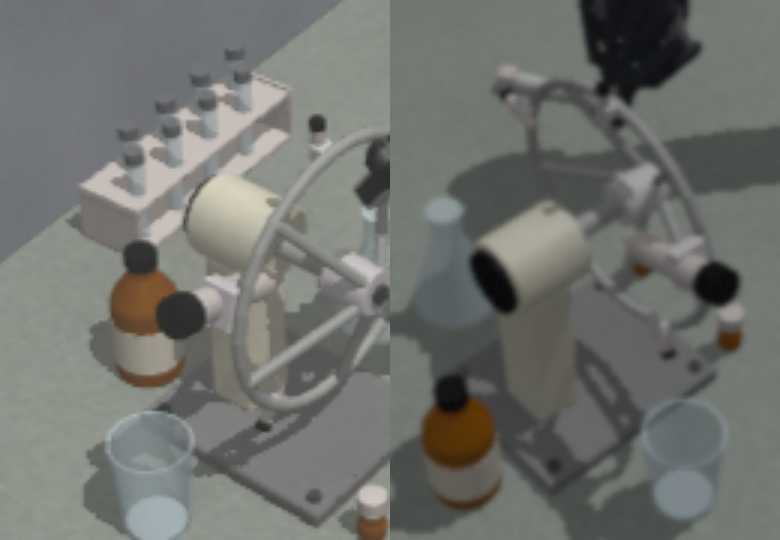

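The long tube now points left: its cap is at side (281,255) and scene (339,255). I'll measure the angle, back out and push the next spoke, stopping short of the top so I can check.

```bash
cat >> h.py <<'E'
def ang(f,p,off):
    o,d=ray(f,p);q=o+d*((AX+off*X-o)@X)/(d@X)-AX
    return np.degrees(np.arctan2(-q@Y,q[2]))%360,np.hypot(q@Y,q[2])
E
python3 - <<'E'
from h import *
from cell import env,optics
a=[ang(load("side2"),(280.7,255),.024),ang(load("scene2"),(339,254.7),.024)];print(a)
al=np.mean([q[0] for q in a]); sp=[(al+k+180)%360-180 for k in (36,108,180,252,324)];print(al,sp)
n=min(sp,key=lambda t:abs(t+33)); print("spoke",n)
env.move_l(pose(19,57,-1,.5)[0],velocity=.05)
env.move_l(pose(19,57,-1,.5,.11)[0])
s=n-24
env.move_l(*pose(s,57,-1,.5,.11),velocity=.2)
env.move_l(*pose(s,57,-1,.5),velocity=.1)
st=env.read_state();print(st["clock"],st["force"],np.round(st["joint_pos"],2))
# finger offset from spoke at end of push 1: 
off=[t for t in sp if 20<t<80][0]-21;print("off",off)
end=n+(360-al)-off-6;print(s,end)
push(env,s,end)
f=optics.grab_frame("side");np.savez("side3.npz",**f)
f2=optics.grab_frame("scene");np.savez("scene3.npz",**f2)
a=cv2.resize(f["image"][130:330,240:400],None,fx=3,fy=3)[:540]
b=cv2.resize(f2["image"][140:320,240:350],None,fx=3,fy=3)
cv2.imwrite("pics/a3.png",np.hstack([a[:,:450],b])[:,:,::-1])
E
```

```text
[(np.float64(285.37755543070637), np.float64(0.14423382662821527)), (np.float64(286.6446146195857), np.float64(0.1532512970452495))]
286.01108502514603 [np.float64(-37.98891497485397), np.float64(34.01108502514603), np.float64(106.01108502514603), np.float64(178.01108502514603), np.float64(-109.98891497485397)]
spoke -37.98891497485397
13.2833 [ 0.66554896 -0.04567483  0.10666625] [ 0.09  0.52 -0.76  2.15  1.46  1.09  0.03]
off 13.01108502514603
-61.98891497485397 16.98891497485397
-54.1 [-1.2  0.3 -0.5] 13.61
-46.2 [-0.4  0.5 -0.2] 13.93
-38.3 [0.3 0.2 0.1] 14.26
-30.4 [-0.5 -0.2 -0.1] 14.58
-22.5 [-0.6  0.1  0.6] 14.91
-14.6 [-0.2 -0.4 -0.1] 15.23
-6.7 [ 0.6  0.1 -0.3] 15.56
1.2 [ 0.3 -0.7  0.6] 15.88
9.1 [ 0.9  0.5 -0. ] 16.21
17.0 [-1.5  0.3 -0.4] 16.53
```

View pics/a3.png

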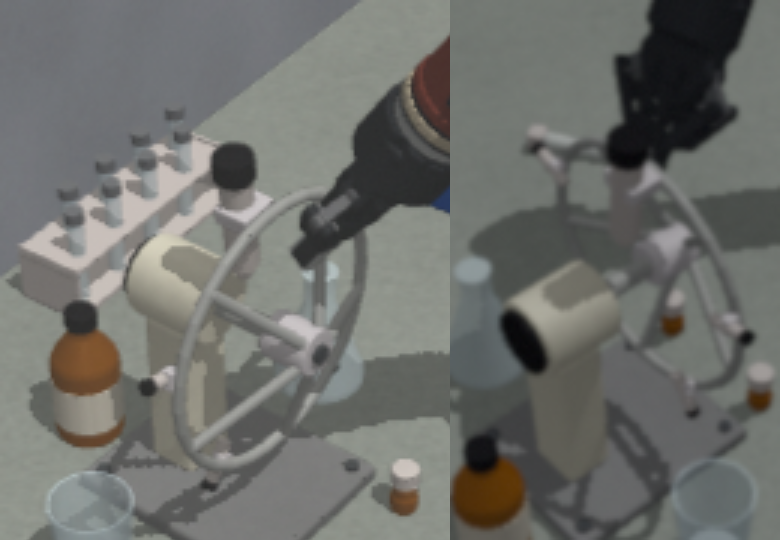

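The long tube is nearly upright, with its cap at side (318,185) and scene (299,189). For a finer angle I'll use cap centroids and fit them jointly with the earlier views.

```bash
cat > fit.py <<'E'
from h import *
from scipy.optimize import least_squares
def cen(f,q,w):
    u,v=np.round(q).astype(int);g=cv2.cvtColor(f["image"],cv2.COLOR_RGB2GRAY)
    m=(g[v-w:v+w+1,u-w:u+w+1]<60).astype(np.uint8)
    n,l,st,c=cv2.connectedComponentsWithStats(m)
    if n<2: return None
    i=1+np.argmin(np.linalg.norm(c[1:]-w,axis=1)); return c[i]+[u-w,v-w] if st[i,4]>3 else None
z=lambda x,y:(240+x/4,180+y/4)
zc=lambda x,y:(230+x/4,170+y/4)
def fit(epochs):
    """epochs: list of [(frame,pixel,relative angle)]; common pose, one wheel angle each"""
    O=[];s0=load("side0")
    for e,l in enumerate(epochs):
        for f,q,k in l:
            c=cen(f,q,9 if k==0 else 5)
            if c is None: print("no blob",e,q,k)
            else: O.append((e,f,c,k))
    def res(x):
        yaw=x[2];X=np.array([np.cos(yaw),np.sin(yaw),0]);Y=np.array([-X[1],X[0],0]);ax=np.array([x[0],x[1],.19]);r=[]
        for e,f,q,k in O:
            t=x[5+e]+np.radians(k);off,R=(.024,x[3]) if k==0 else (.0065,x[4])
            r+=list(proj(f,ax+off*X+R*(np.array([0,0,np.cos(t)])-np.sin(t)*Y))[0]-q)
        r+=list(proj(s0,ax-.046*X)[0]-z(427,272))
        for k,q in ((-.08,z(500,430)),(.08,z(342,574))): r+=list(.3*(proj(s0,ax+[0,0,-.174]-.045*X+k*Y)[0]-q))
        return r
    x0=[*np.load("pose.npy")[:3],.15,.134]+[np.radians(a) for a in A0[:len(epochs)]]
    R=least_squares(res,x0,loss="soft_l1",x_scale=[.01,.01,.1,.01,.01]+[.1]*len(epochs))
    print(np.round(R.x[:5],4),"yaw",np.degrees(R.x[2]).round(2),"angles",np.degrees(R.x[5:]).round(2))
    fr=np.array(res(R.x)).reshape(-1,2)
    for o,r in zip(O,fr): print(o[0],o[3],o[2].round(1),r.round(1))
    return R.x
A0=[224,286,355,360]
s0,c0,s2,c2,s3,c3=map(load,("side0","scene0","side2","scene2","side3","scene3"))
E0=[(s0,z(220,462),0),(c0,zc(388,468),0),(s0,z(370,27),144),(s0,z(488,94),216),(s0,z(207,261),72),(c0,zc(257,60),144),(c0,zc(424,282),72),(c0,zc(155,108),216)]
a2=lambda x,y:(220+x/3,150+y/3)
b2=lambda x,y:(230+(x-390)/3,160+y/3)
E2=[(s2,a2(182,315),0),(c2,b2(717,284),0),(s2,a2(318,123),72),(c2,b2(515,88),144),(c2,b2(668,352),288),(s2,a2(265,425),288)]
a3=lambda x,y:(240+x/3,130+y/3)
b3=lambda x,y:(240+(x-450)/3,140+y/3)
E3=[(s3,a3(234,166),0),(c3,b3(627,147),0),(s3,a3(152,386),288),(s3,a3(212,485),216),(c3,b3(745,337),288),(c3,b3(692,410),216),(c3,b3(535,138),72)]
E
python3 - <<'E'
from fit import *
fit([E0,E2,E3])
E
```

```text
[ 0.5628 -0.0439 -0.0464  0.1511  0.1352] yaw -2.66 angles [224.34 286.34 354.57]
0 0 [294.4 295.5] [-0.9 -0.7]
0 0 [327.3 286.7] [-1.8  0. ]
0 144 [332.  186.3] [ 0.2 -0.2]
0 216 [362.2 202.8] [-0.8  0.1]
0 72 [291.2 245. ] [0.3 0.6]
0 144 [293.6 184.9] [ 0.4 -1.3]
0 72 [335.2 240.3] [ 1.1 -0.6]
0 216 [266.7 196.2] [ 0.8 -0. ]
1 0 [279.5 254.8] [-1.2 -0.3]
1 0 [338.1 254.4] [-0.4  0.5]
1 72 [325.1 191. ] [ 0.4 -0.3]
1 144 [267.9 190.4] [0.3 0.1]
1 288 [322.6 277.8] [ 0.2 -0.6]
1 288 [306.8 291.9] [0.6 0.2]
2 0 [317.2 185.2] [-1.4 -1.1]
2 0 [300.2 187.8] [-2.8  0.8]
2 288 [288.6 259. ] [0.3 0.2]
2 216 [308.8 291.5] [0.7 0.3]
2 288 [338.  252.5] [ 1.3 -0.8]
2 216 [320.5 277.2] [ 0.3 -0.7]
2 72 [268.2 188.9] [ 0.4 -0.3]
```

Run:
```python
from h import *
from cell import env,optics
push(env,17,22.4,v=.03)
env.move_l(pose(19,57,-1,.5)[0],velocity=.05)
env.move_l(pose(19,57,-1,.5,.11)[0])
s=env.read_state();env.goto([.37,-.3,.40],np.array([[.94,.34,0],[.34,-.94,0],[0,0,-1.]]))
env.hold(.3)
f=optics.grab_frame("side");np.savez("side4.npz",**f)
f2=optics.grab_frame("scene");np.savez("scene4.npz",**f2)
a=cv2.resize(f["image"][130:330,240:400],None,fx=3,fy=3)[:540]
b=cv2.resize(f2["image"][140:320,240:350],None,fx=3,fy=3)
cv2.imwrite("pics/a4.png",np.hstack([a[:,:450],b])[:,:,::-1]);print(env.read_state()["clock"])
```

```text
22.4 [ 0.5 -0.1  0.9] 17.02
20.7917
```

View pics/a4.png

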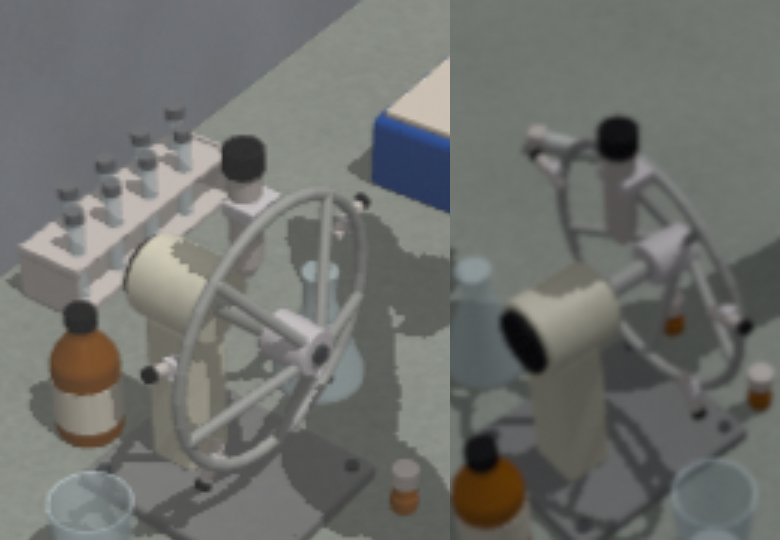

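The tube looks upright, with its cap at side (321,183) and scene (296,186). The arm is clear and the vials, beaker and flask haven't moved. I'll fit the angle once more.

Run:
```python
from fit import *
s4,c4=load("side4"),load("scene4")
E4=[(s4,a3(243,158),0),(c4,b3(618,138),0),(s4,a3(151,375),288),(s4,a3(204,484),216),(s4,a3(361,203),72),(c4,b3(744,326),288),(c4,b3(699,411),216),(c4,b3(535,150),72)]
fit([E0,E2,E3,E4])
A0=[360];import fit as F;F.A0=[360];fit([E4]);
# tube direction on its own: barrel bottom/top vs. vertical in each image
for f,q in((s4,a3(243,158)),(c4,b3(618,138))):
    c=cen(f,q,9);print(c,[ (proj(f,AX+.024*X+.15*Z)[0]-c).round(1)])
```

```text
[ 0.5627 -0.0439 -0.0493  0.1505  0.1353] yaw -2.83 angles [224.34 286.27 354.62 358.55]
0 0 [294.4 295.5] [-0.9 -1. ]
0 0 [327.3 286.7] [-2.  -0.1]
0 144 [332.  186.3] [ 0.2 -0.2]
0 216 [362.2 202.8] [-0.7  0.1]
0 72 [291.2 245. ] [0.2 0.5]
0 144 [293.6 184.9] [ 0.4 -1.3]
0 72 [335.2 240.3] [ 1.  -0.5]
0 216 [266.7 196.2] [ 0.9 -0.1]
1 0 [279.5 254.8] [-1.2 -0.5]
1 0 [338.1 254.4] [-0.7  0.6]
1 72 [325.1 191. ] [ 0.3 -0.3]
1 144 [267.9 190.4] [ 0.4 -0.1]
1 288 [322.6 277.8] [ 0.1 -0.6]
1 288 [306.8 291.9] [0.6 0.2]
2 0 [317.2 185.2] [-1.3 -0.9]
2 0 [300.2 187.8] [-2.9  0.9]
2 288 [288.6 259. ] [0.1 0.1]
2 216 [308.8 291.5] [0.6 0.3]
2 288 [338.  252.5] [ 1.2 -0.8]
2 216 [320.5 277.2] [ 0.3 -0.6]
2 72 [268.2 188.9] [ 0.5 -0.4]
3 0 [320.4 182.7] [-1.4 -0.9]
3 0 [295.4 186.1] [-1.1  0.1]
3 288 [289.1 255. ] [0.2 0.4]
3 216 [306.7 291.7] [0.5 0.4]
3 72 [360.5 196. ] [-0.1  0.3]
3 288 [337.8 248.7] [ 0.7 -0.2]
3 216 [322.6 277.8] [ 0.2 -0.6]
3 72 [267.9 190.4] [0.3 0.1]
[ 0.5622 -0.0444 -0.0565  0.1487  0.1357] yaw -3.24 angles [358.68]
0 0 [320.4 182.7] [-0.9 -0.3]
0 0 [295.4 186.1] [-1.2  0.4]
0 288 [289.1 255. ] [0.1 0.1]
0 216 [306.7 291.7] [0.5 0.4]
0 72 [360.5 196. ] [0.6 0.4]
0 288 [337.8 248.7] [ 0.5 -0.3]
0 216 [322.6 277.8] [ 0.2 -0.6]
0 72 [267.9 190.4] [ 0.5 -0.3]
[320.4  182.72] [array([ 0.4, -1. ])]
[295.43406593 186.13186813] [array([-1.2, -0.9])]
```

The angle reads about 358.6°. A small nudge of 1.4° will finish it.

Run:
```python
from fit import *
import fit as F
from cell import env,optics
env.goto(*pose(15,57,-1,.5,.11))
env.move_l(*pose(15,57,-1,.5),velocity=.1)
push(env,15,23.8,v=.03)
env.hold(.3)
env.move_l(pose(19,57,-1,.5)[0],velocity=.05)
env.move_l(pose(19,57,-1,.5,.11)[0])
env.goto([.37,-.3,.40],np.array([[.94,.34,0],[.34,-.94,0],[0,0,-1.]]))
s4,c4=optics.grab_frame("side"),optics.grab_frame("scene")
E4=[(s4,a3(245,157),0),(c4,b3(616,138),0),(s4,a3(152,372),288),(s4,a3(203,484),216),(s4,a3(363,205),72),(c4,b3(744,323),288),(c4,b3(701,411),216),(c4,b3(535,153),72)]
F.A0=[224,286,355,360];x=fit([E0,E2,E3,E4]);print(env.read_state()["clock"])
```

```text
19.4 [0.8 0.1 1.3] 24.58
23.8 [-0.   1.4  0.4] 24.93
[ 0.5626 -0.0438 -0.0503  0.1503  0.1353] yaw -2.88 angles [224.35 286.27 354.65 359.51]
0 0 [294.4 295.5] [-0.9 -1.1]
0 0 [327.3 286.7] [-2.  -0.2]
0 144 [332.  186.3] [ 0.2 -0.2]
0 216 [362.2 202.8] [-0.6  0.2]
0 72 [291.2 245. ] [0.2 0.5]
0 144 [293.6 184.9] [ 0.5 -1.4]
0 72 [335.2 240.3] [ 1.  -0.5]
0 216 [266.7 196.2] [ 1.  -0.2]
1 0 [279.5 254.8] [-1.1 -0.5]
1 0 [338.1 254.4] [-0.8  0.6]
1 72 [325.1 191. ] [ 0.3 -0.3]
1 144 [267.9 190.4] [ 0.5 -0.1]
1 288 [322.6 277.8] [ 0.1 -0.6]
1 288 [306.8 291.9] [0.6 0.2]
2 0 [317.2 185.2] [-1.2 -0.9]
2 0 [300.2 187.8] [-2.9  1. ]
2 288 [288.6 259. ] [0.1 0.1]
2 216 [308.8 291.5] [0.6 0.3]
2 288 [338.  252.5] [ 1.2 -0.8]
2 216 [320.5 277.2] [ 0.3 -0.6]
2 72 [268.2 188.9] [ 0.6 -0.4]
3 0 [321.3 182.2] [-1.5 -0.8]
3 0 [294.7 185.8] [-1.1 -0.1]
3 288 [289.4 254. ] [-0.   0.4]
3 216 [306.1 291.9] [0.6 0.3]
3 72 [360.8 196.7] [-0.2  0.3]
3 288 [337.5 247.9] [ 0.8 -0.2]
3 216 [323.2 277.9] [ 0.1 -0.6]
3 72 [268.1 190.8] [0.1 0.2]
28.775
```

```bash
python3 -c "
from cell import order
print(order.job_done())"
```

```text
the job is handed in; nothing more can be done
None
```

The long tube now points straight up with its cap at the top: the last camera fit put the wheel at 359.5°, good to about 1°. It took two spoke pushes and two small nudges, the arm is clear of the wheel, and the job was handed in at about 29 s of the 64 s allowed.

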